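# Stack two watch repairs under their dust covers

## Task

Pack up the two watch repairs on the counter as two stacks, each piece seated level and fully home in the one beneath it. On the black base, from the bottom up: the blue dish, the yellow dish, the white cover; on the wooden base: the red dish, then the green cover. Keep the dishes upright so that no parts spill, and leave the oil bottle, the loupe and the screwdriver where they are.

Things in the scene. Friction and masses are not known exactly. Their poses are not given: they have to be found in the camera images.
- black_base: Round black plastic base, 90 mm diameter, 12 mm high, fixed to the counter. Origin: centre of its underside, z up. In its top is a round recess 57 mm wide, 8 mm deep; a dish seated in it rests with its shoulder on the base's top, its origin 6 mm above the base's origin.
- wood_base: Round brown wooden base, 90 mm diameter, 12 mm high, fixed to the counter. Origin: centre of its underside, z up. In its top is a round recess 57 mm wide, 8 mm deep; a dish seated in it rests with its shoulder on the base's top, its origin 6 mm above the base's origin.
- blue_dish: Open round blue plastic dish, a brass and a steel gear fixed inside, loose, 70 g. Sizes in mm. Origin: centre of underside, z up. Tapered foot 0 to 6 high (diameter 44, widening to 51), then straight body, diameter 62, to the rim at 28: grip it there. Mouth 56 wide, floor at 9. A dish's or cover's foot fits in the mouth: shoulder (at 6) on the rim, its origin 22 above this origin.
- yellow_dish: Open round yellow plastic dish, a steel and a copper gear fixed inside, loose, 70 g. Sizes in mm. Origin: centre of underside, z up. Tapered foot 0 to 6 high (diameter 44, widening to 51), then straight body, diameter 62, to the rim at 28: grip it there. Mouth 56 wide, floor at 9. A dish's or cover's foot fits in the mouth: shoulder (at 6) on the rim, its origin 22 above this origin.
- red_dish: Open round red plastic dish, one brass gear fixed inside, loose, 70 g. Sizes in mm. Origin: centre of underside, z up. Tapered foot 0 to 6 high (diameter 44, widening to 51), then straight body, diameter 62, to the rim at 28: grip it there. Mouth 56 wide, floor at 9. A dish's or cover's foot fits in the mouth: shoulder (at 6) on the rim, its origin 22 above this origin.
- white_cover: Closed round white plastic dust cover, loose, 60 g. Sizes in mm. Origin: centre of underside, z up. Foot like the dishes' (0 to 6 high, diameter 44 widening to 51), flange diameter 62 from 6 to 16 high, sloping in to 26; on top an upright round knob, diameter 18, from 26 to 46 high, to grip it by.
- green_cover: Closed round green plastic dust cover, loose, 60 g. Sizes in mm. Origin: centre of underside, z up. Foot like the dishes' (0 to 6 high, diameter 44 widening to 51), flange diameter 62 from 6 to 16 high, sloping in to 26; on top an upright round knob, diameter 18, from 26 to 46 high, to grip it by.
- oil_bottle: Bystander: small white bottle, 34 mm diameter, 65 mm high, standing loose. Origin: centre of its underside.
- loupe: Bystander: black watchmaker's eyeglass, 38 mm diameter, 32 mm high, standing loose. Origin: centre of its underside.
- screwdriver: Bystander: screwdriver with an orange handle, 160 mm long, lying on the far side of the counter across the robot's view. Origin: under its middle, x along it, the handle at -x.

How it is judged:
By the outcome, as a careful person would: the job done as asked, in the order asked, and still so for the second after the job is handed in, with the robot touching nothing.
It also fails if it takes over 147 s, if anything falls off the work surface, if the arm or the gripper's body presses on something with over 40 N, if the wrist force passes 120 N, or if a joint passes its speed limit or range.

## Robot

A 6-joint arm with a two-finger parallel gripper is mounted at the origin on the work surface. World frame = base frame: x ahead of the robot, y to its left, z up, the work surface at z = 0. Lengths are in m, angles in rad, forces in N, time in s.
With the tool pointing down it reaches from about 0.325 to 0.75 m from the base axis. Payload 7.6 kg.
Tool frame: the origin (TCP) lies between the finger pads; the fingertips stand 11 mm ahead of it and the grasp point (between the pads) lies 8 mm behind it; z points along the fingers, y is the line along which they close (so a half turn about z gives the same grasp; the last joint's range is limited). The gripper opens to 85 mm and grips with 20 to 120 N. Pads are 22 mm wide; open, the fingers measure 114 mm over their backs; the gripper's body (76 mm by 85 mm) begins 54 mm behind the grasp point. The pads swing forward as they close: fully open they stand 13 mm farther back than shut.
Start: joints at [-1.327, 0.052, 1.401, -0, 1.689, -0.07], TCP at [0.162, -0.499, 0.242] pointing down, gripper open.
Joint ranges: [-2.9, 2.9], [-0.91, 2.17], [0.12, 2.37], [-1.06, 4.2], [0.26, 2.73], [-2.93, 2.93]. Speed limits (rad/s): [2.57, 2.57, 3.01, 3.14, 3.14, 3.14].

## Interface

Orientations are given as a 3x3 rotation matrix whose columns are the frame's x, y, z axes.
In Python, from bench import monitor, cams, workorder gives the robot as it stands.
- The arm moves only by the tool arm_command, never from a script. Its argument "steps" is a list of rows, each a list of 3 entries, a list of its own where there are three numbers: the closure, from -1 (fully open) to 1 (shut), then the shift along the world's x, y, z in mm, then the turn about the world's z in rad. In form: [[gripper, [dx, dy, dz], twist], ...]. A call has 1 to 20 rows; each row shifts and turns the commanded pose from where the row before left it; what a row does not reach is not made up. A row lasts 1/12 s, in which the tool goes at most 41.7 mm and 7.16 degrees, less where a joint would pass 70% of its speed; a pose out of reach is approached as far as the arm can. A call is refused whole if a number of a shift passes 41.7 or a number of a turn 0.125, either way. A call with a gripper value outside its range is refused whole. The fingers move at their own pace and stop on an object; "squeeze" is the grip in N (left out, the last holds). Time passes only in rows, so rows that do not move let the fingers close. It gives the time, the measured TCP pose, the force, the opening and the grip force at its end, in the units of the state.
- monitor.get_obs(): the state, without advancing time (a new reading comes with each control period).
- cams.grab_frame(name): name is "scene" or "side" or "wrist"; returns (picture, depth): 400x640x3 uint8, red, green, blue; 400x640 float32, m along the optical axis (not along the pixel's ray), 0 where there is no reading.
- cams.camera_info(name): a dict with "fx", "fy", "cx", "cy" (pixels), "xyz" and "orientation" of the camera in the world. Camera axes: x right, y down, z forward; pixel columns grow to the right and rows downward; lengths in m; the calibration is good to about 2 mm. A picture is of the moment at which its call begins: read the wrist's pose just before it. camera_info takes no time and is no camera call; for the wrist camera it gives the pose at the moment of the call.
- workorder.job_done(): hands the job in; it is judged then, once.
Trained networks look in the newest picture that a camera, given by its name, has taken for a name from the list of things; names that differ only in an ending like _2 or _b are one class to them, and where a whole thing is asked for, a point or a joint stands for the part that bears it (a point fixed in the world has none). Each returns a list of dicts, best first, with "score" (0 to 1); they miss things now and then, are a little off and sometimes report something else, mostly with a low value. They report only what shows in the picture. A call takes as long as a camera call.
- cams.masks_of(camera, name): "mask" (400x640 bool, what is visible of it) and "location" ([column, row] in pixels, amid what is visible of it).
- cams.mark_of(camera, name): "location" ([column, row] in pixels: a listed point, or the origin of a listed thing).
The state is a dict: "time": time; "q": joint angles; "joint_velocities": joint speeds; "joint_efforts": joint torques, N m; "ee_pos": TCP position; "orientation": TCP orientation; "contact_force": force on the tool from outside, world axes, zero at the start; "ft_torque": the same for the moment, N m; "finger_gap": opening from 0.0 (shut) to 1.0 (fully open); "grasp_force": force on a finger pad.
Only numpy, scipy, OpenCV 4.12 (cv2) and the standard library are available. Lean on these libraries where they do the work, as an engineer would, in place of code of your own. Each camera call takes 0.05 s, during which the arm holds its last target. There are 200 camera calls.

## Working session

There is one attempt and no reset: what is moved stays moved. The work goes in short steps, Python scripts to look and compute and a tool call to move; the robot and the scene stay as the last step left them, time stands still between calls to the robot, and variables do not carry over. Pictures are saved under pics/ and viewed, at most 14 in all, crops included, and the job is handed in when it is done.

Besides the shell and the picture viewer there is one more tool, called as a command line: name --argument value ..., lists and objects as JSON in quotes. arm_command: Moves the arm, as the interface text tells. Its arguments: {"type":"object","properties":{"steps":{"type":"array","items":{"type":"array"}},"squeeze":{"type":"number"}},"required":["steps"]}

```bash
mkdir -p pics; ls
cat > h.py <<'E'
import numpy as np, cv2
from bench import monitor, cams, workorder
def pts(cam,mask,depth,info):
    v,u=np.nonzero(mask&(depth>0)); z=depth[v,u]
    p=np.c_[(u-info['cx'])/info['fx']*z,(v-info['cy'])/info['fy']*z,z]
    return p@np.array(info['orientation']).T+np.array(info['xyz'])
def save(n,im): cv2.imwrite('pics/'+n+'.png',im[:,:,::-1])
NAMES="black_base wood_base blue_dish yellow_dish red_dish white_cover green_cover oil_bottle loupe screwdriver".split()
E
python3 - <<'E'
from h import *
for c in ['scene','side']:
    im,d=cams.grab_frame(c); info=cams.camera_info(c); save(c+'0',im)
    print(c,info['xyz'],np.round(info['orientation'],2).tolist(),info['fx'])
    for n in NAMES:
        for m in cams.masks_of(c,n)[:2]:
            p=pts(c,m['mask'],d,info)
            if len(p)<20: print(n,m['score'],'few');continue
            top=np.percentile(p[:,2],98); t=p[p[:,2]>top-.006]
            lo,hi=np.percentile(p,[1,99],axis=0)
            print(n,round(m['score'],2),np.round(m['location']),len(p),'lo',(lo*1e3).round(),'hi',(hi*1e3).round(),'top mid',((np.percentile(t,1,axis=0)+np.percentile(t,99,axis=0))*500).round())
print(monitor.get_obs())
E
```

```text
pics
scene [ 1.21503527 -0.64259027  0.9618593 ] [[0.7, 0.51, -0.5], [0.71, -0.49, 0.51], [0.01, -0.71, -0.7]] 503.25910455199573
black_base 0.81 [278. 271.] 1030 lo [ 593. -250.   -1.] hi [ 684. -164.   16.] top mid [ 640. -207.   13.]
black_base 0.5 [261. 212.] 353 lo [ 446. -141.    6.] hi [499. -89.  47.] top mid [ 469. -112.   44.]
wood_base 0.81 [331. 138.] 458 lo [343. 206.  -1.] hi [426. 287.  16.] top mid [384. 246.  13.]
blue_dish 0.85 [335. 228.] 487 lo [623. -57.   5.] hi [683.   3.  31.] top mid [652. -27.  28.]
yellow_dish 0.71 [314. 181.] 422 lo [425.  42.  -2.] hi [505. 124.  31.] top mid [475.  73.  28.]
red_dish 0.94 [378. 188.] 382 lo [588. 142.   1.] hi [649. 205.  30.] top mid [619. 173.  28.]
red_dish 0.27 [401. 137.] 119 lo [521. 365.  -0.] hi [551. 393.  35.] top mid [537. 382.  32.]
white_cover 0.77 [207. 220.] 421 lo [ 377. -271.    5.] hi [ 432. -213.   48.] top mid [ 402. -241.   45.]
green_cover 0.87 [263. 211.] 389 lo [ 442. -141.    3.] hi [499. -83.  47.] top mid [ 469. -111.   44.]
oil_bottle 0.72 [200. 289.] 310 lo [ 562. -391.    4.] hi [ 589. -362.
[... 1685 characters left out ...]
velocities': array([-7.12482497e-04,  2.28537079e-03,  1.64622055e-04, -2.52214914e-04,
        9.30669273e-05, -9.06019216e-04]), 'joint_efforts': array([ 1.18637327e-03, -3.81538224e+01, -3.60314834e+01,  2.10169298e-05,
        1.03186610e-04, -5.24452247e-06]), 'ee_pos': array([ 0.16207726, -0.49936814,  0.24230293]), 'orientation': array([[ 9.51171983e-01,  3.08661397e-01,  1.40711120e-05],
       [ 3.08661397e-01, -9.51171982e-01, -4.93035619e-05],
       [-1.83405883e-06,  5.12393759e-05, -9.99999999e-01]]), 'contact_force': array([-1.03911524,  0.01435274,  0.68862969]), 'ft_torque': array([-0.00336464,  0.02201641,  0.06625987]), 'grasp_force': 0.0, 'finger_gap': 1.0006610400627403}
```

View pics/scene0.png

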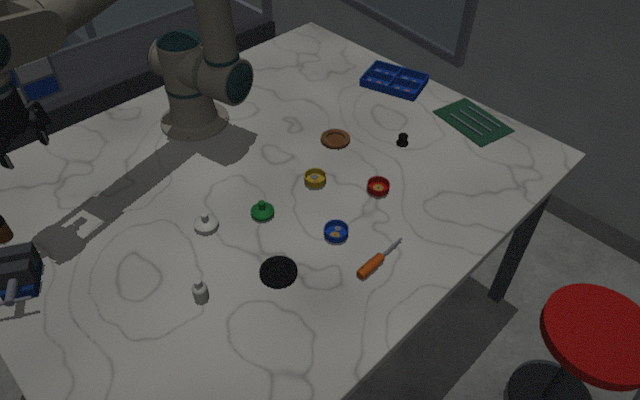

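View pics/side0.png

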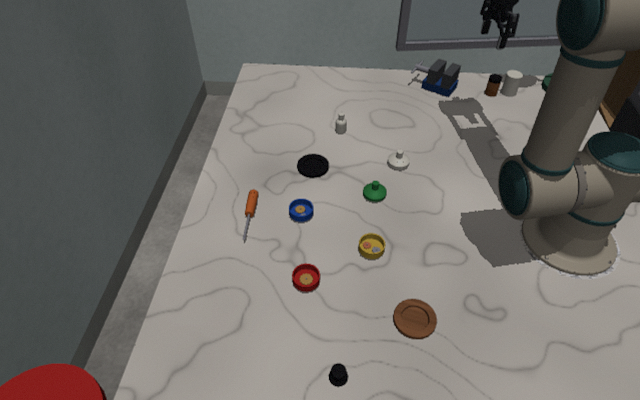

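arm_command --steps '[[-1,[12,10,2],0],[-1,[20,17,3],0],[-1,[27,23,4],0],[-1,[27,23,4],0],[-1,[27,23,4],0],[-1,[27,23,4],0],[-1,[27,23,4],0],[-1,[27,23,4],0],[-1,[27,23,4],0],[-1,[27,23,4],0],[-1,[27,23,4],0],[-1,[27,23,4],0],[-1,[27,23,4],0],[-1,[27,23,4],0],[-1,[27,23,4],0],[-1,[27,23,4],0],[-1,[26,22,2],0],[-1,[14,12,1],0],[-1,[0,0,0],0],[-1,[0,0,0],0]]' --squeeze 30

```text
time: 2.77
ee_pos: [0.6124, -0.1158, 0.3057]
orientation: [[0.951, 0.31, -0.001], [0.31, -0.951, -0.0], [-0.001, -0.0, -1.0]]
contact_force: [0.4, -0.2, -0.7]
finger_gap: 1.005
grasp_force: 0.0
```

```bash
cat >> h.py <<'E'
def circ(p,zlo,zhi,lo,hi):
    "robust circle fit of given-height points"
    from scipy.optimize import least_squares
    t=p[(p[:,2]>zlo)&(p[:,2]<zhi)][:,:2]
    if len(t)<15: return None
    h=cv2.convexHull((t*1e3).astype(np.float32))[:,0]
    r=least_squares(lambda q:np.hypot(*(h-q[:2]).T)-q[2],[*h.mean(0),30],loss='soft_l1',bounds=([-1e4,-1e4,lo],[1e4,1e4,hi]))
    return r.x.round(1), round(float(np.abs(r.fun).mean()),1)
def look(names,tag,cam='wrist'):
    o=monitor.get_obs(); print('t',round(o['time'],2),'tcp',(o['ee_pos']*1e3).round(1))
    info=cams.camera_info(cam); im,d=cams.grab_frame(cam); save(tag,im)
    for n in names:
        for m in cams.masks_of(cam,n)[:1]:
            p=pts(cam,m['mask'],d,info)
            if len(p)<20: print(n,'few');continue
            top=np.percentile(p[:,2],97)
            if top<0.035:z=(top-.004,top+.006)
            else: z=(.006,.018)
            v,u=np.nonzero(m['mask'])
            print(n,round(m['score'],2),'box',u.min(),v.min(),u.max(),v.max(),'top',round(top*1e3,1),'circ',circ(p,*z,8,50), 'topcirc',circ(p,top-.004,top+.004,3,50))
E
python3 - <<'E'
from h import *
i=cams.camera_info('wrist');print(i)
look(NAMES,'w1')
E
```

```text
{'fx': 300.61481020576565, 'fy': 300.61481020576565, 'cx': 324.10835533475097, 'cy': 203.448973454203, 'xyz': array([ 0.68349461, -0.09264106,  0.43749819]), 'orientation': array([[ 3.09127533e-01, -9.08641061e-01, -2.80734021e-01],
       [-9.51020204e-01, -2.95085203e-01, -9.21156528e-02],
       [ 8.59608712e-04,  2.95459211e-01, -9.55354968e-01]])}
t 2.77 tcp [ 612.4 -115.8  305.7]
black_base 0.97 box 358 136 420 197 top 13.7 circ (array([ 638.9, -205.6,   44. ]), 0.3) topcirc (array([ 638.9, -205.6,   44. ]), 0.3)
wood_base 0.64 box 21 205 85 260 top 12.9 circ (array([382.4, 249.3,  44.8]), 0.4) topcirc (array([382.4, 249.3,  44.8]), 0.4)
blue_dish 0.81 box 245 94 292 141 top 28.8 circ (array([651.7, -25.7,  30.5]), 0.2) topcirc (array([651.7, -25.7,  30.5]), 0.2)
yellow_dish 0.88 box 149 194 196 236 top 28.4 circ (array([474.5,  73.3,  30.3]), 0.3) topcirc (array([474.5,  73.3,  30.3]), 0.3)
red_dish 0.9 box 87 69 143 118 top 28.6 circ (array([618.2, 173.1,  30.3]), 0.4) topcirc (array([618.2, 173.1,  30.3]), 0.4)
white_cover 0.74 box 338 290 374 327 top 46.1 circ (array([ 401.1, -240.3,   30.6]), 0.2) topcirc (array([ 400.8, -240.4,    8.7]), 0.5)
green_cover 0.9 box 272 233 311 271 top 46.3 circ (array([ 467.4, -110.6,   30.6]), 0.2) topcirc (array([ 467.2, -110.5,    8.6]), 0.2)
oil_bottle 0.7 box 462 231 499 264 top 65.9 circ (array([ 570.5, -373.9,   16.6]), 0.1) topcirc (array([ 570.3, -373.8,    8.6]), 0.3)
screwdriver 0.78 box 247 0 343 38 top 26.9 circ (array([776.7, -42.9,  37.6]), 5.7) topcirc (array([776.7, -42.9,  37.6]), 5.7)
```

arm_command --steps '[[-1,[4,8,-15],0],[-1,[7,16,-30],0],[-1,[8,18,-35],0],[-1,[8,18,-35],0],[-1,[8,18,-35],0],[-1,[5,12,-30],0],[-1,[0,0,-30],0],[-1,[0,0,-30],0],[-1,[0,0,-20],0],[-1,[0,0,-15],0],[-1,[0,0,-9],0],[-1,[0,0,-5],0],[-1,[0,0,0],0],[0,[0,0,0],0],[0.5,[0,0,0],0],[1,[0,0,0],0],[1,[0,0,0],0],[1,[0,0,0],0],[1,[0,0,0],0],[1,[0,0,0],0]]' --squeeze 30

```text
time: 4.98
ee_pos: [0.6532, -0.0264, 0.0194]
orientation: [[0.951, 0.309, 0.003], [0.309, -0.951, -0.0], [0.003, 0.001, -1.0]]
contact_force: [-0.9, 0.7, 5.8]
finger_gap: 0.699
grasp_force: 33.2
```

Run:
```python
from h import *
look(['blue_dish'],'w2')
look(['blue_dish'],'s2','side')
im=cv2.imread('pics/s2.png')[150:260,220:390];im=cv2.resize(im,None,fx=3,fy=3)
w=cv2.imread('pics/w2.png'); w=cv2.resize(w,(528,330))
cv2.imwrite('pics/s2c.png',np.vstack([im,np.pad(w[:,:510],((0,0),(0,0),(0,0)))])[:600])
```

```text
t 4.98 tcp [653.2 -26.4  19.4]
blue_dish 0.8 box 260 204 389 335 top 28.7 circ (array([652.5, -27. ,  30.8]), 0.2) topcirc (array([652.5, -27. ,  30.8]), 0.2)
t 5.08 tcp [653.2 -26.5  19.4]
blue_dish 0.75 box 288 201 312 221 top 66.8 circ (array([652.9, -23.3,  30.4]), 0.7) topcirc None
```

View pics/s2c.png

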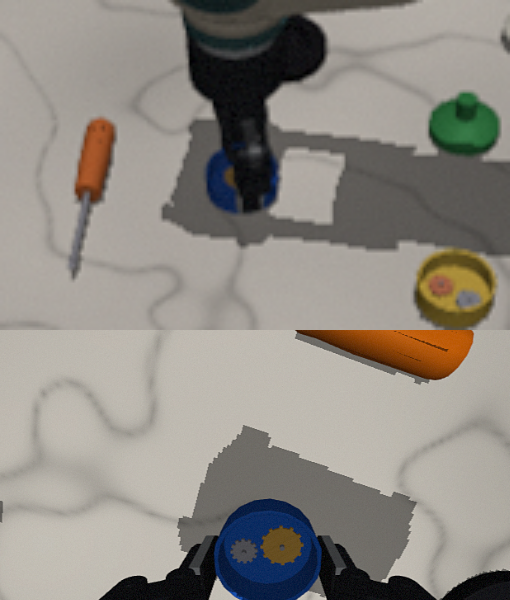

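arm_command --steps '[[1,[0,0,5],0],[1,[0,0,15],0],[1,[0,0,20],0],[1,[0,0,15],0],[1,[-1,-8,5],0],[1,[-1,-15,0],0],[1,[-2,-25,0],0],[1,[-2,-28,0],0],[1,[-2,-28,0],0],[1,[-2,-28,0],0],[1,[-2,-25,0],0],[1,[-1,-14,0],0],[1,[0,-8,0],0],[1,[0,0,0],0],[1,[0,0,0],0]]'

```text
time: 6.43
ee_pos: [0.6389, -0.2049, 0.0767]
orientation: [[0.951, 0.309, -0.001], [0.309, -0.951, 0.001], [-0.0, -0.001, -1.0]]
contact_force: [-0.4, 0.6, 0.1]
finger_gap: 0.702
grasp_force: 32.7
```

Run:
```python
from h import *
look(['blue_dish','black_base'],'w3')
look(['blue_dish'],'s3','side')
```

```text
t 6.43 tcp [ 638.9 -204.9   76.7]
blue_dish 0.89 box 260 204 390 334 top 85.9 circ None topcirc (array([ 638.2, -205.4,   30.9]), 0.1)
black_base 0.57 box 262 157 389 244 top 13.5 circ (array([ 639.2, -205.6,   44.4]), 0.2) topcirc (array([ 639.2, -205.6,   44.4]), 0.2)
t 6.58 tcp [ 639.3 -203.9   77.2]
blue_dish 0.71 box 302 138 322 156 top 86.5 circ None topcirc (array([ 639.2, -201. ,   30.2]), 0.6)
```

View pics/w3.png

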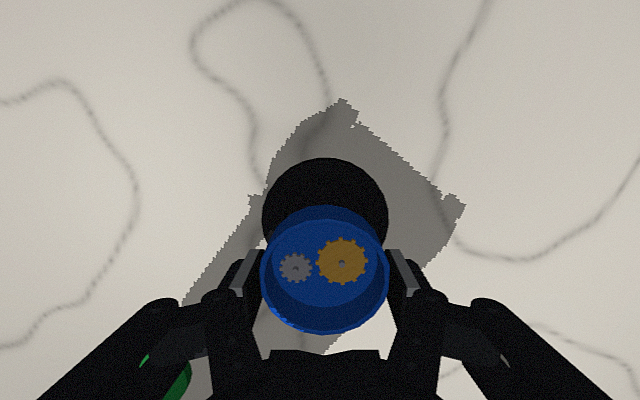

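arm_command --steps '[[1,[1,0,-8],0],[1,[0,0,-15],0],[1,[0,0,-12],0],[1,[0,0,-7],0],[1,[0,0,-4],0],[1,[0,0,-3],0],[1,[0,0,-2],0],[1,[0,0,-1],0],[1,[0,0,-1],0],[1,[0,0,0],0]]'

```text
time: 7.52
ee_pos: [0.6404, -0.2055, 0.0254]
orientation: [[0.951, 0.309, 0.001], [0.309, -0.951, -0.0], [0.001, 0.001, -1.0]]
contact_force: [-2.9, 0.7, 2.9]
finger_gap: 0.701
grasp_force: 33.1
```

Run:
```python
from h import *
look(['blue_dish','black_base'],'w4')
```

```text
t 7.52 tcp [ 640.4 -205.5   25.4]
blue_dish 0.79 box 260 205 390 333 top 34.7 circ (array([ 639.9, -206.1,   30.7]), 0.2) topcirc (array([ 639.9, -206.1,   30.7]), 0.2)
black_base 0.79 box 241 174 406 307 top 13.4 circ (array([ 639.2, -205.5,   44.4]), 0.1) topcirc (array([ 639.2, -205.5,   44.4]), 0.1)
```

arm_command --steps '[[0.3,[0,0,0],0],[-1,[0,0,0],0],[-1,[0,0,0],0],[-1,[0,0,0],0],[-1,[0,0,8],0],[-1,[0,0,20],0],[-1,[0,0,30],0],[-1,[-6,10,30],0],[-1,[-15,25,12],0],[-1,[-20,33,0],0],[-1,[-20,33,0],0],[-1,[-20,33,0],0],[-1,[-20,33,0],0],[-1,[-20,33,0],0],[-1,[-20,33,0],0],[-1,[-15,28,0],0],[-1,[-9,18,0],0],[-1,[0,0,0],0],[-1,[0,0,0],0]]'

```text
time: 9.25
ee_pos: [0.4751, 0.0742, 0.1251]
orientation: [[0.951, 0.311, 0.001], [0.311, -0.951, -0.0], [0.001, 0.001, -1.0]]
contact_force: [1.4, -0.2, 0.6]
finger_gap: 0.997
grasp_force: 0.0
```

Run:
```python
from h import *
look(['yellow_dish'],'w5')
look(['blue_dish','black_base'],'c5','scene')
look(['blue_dish','black_base'],'s5','side')
```

```text
t 9.25 tcp [475.1  74.2 125.1]
yellow_dish 0.88 box 285 168 361 245 top 28.7 circ (array([473.4,  74.3,  30.7]), 0.1) topcirc (array([473.4,  74.3,  30.7]), 0.1)
t 9.35 tcp [475.6  73.  124.7]
black_base 0.78 box 259 264 295 286 top 15.0 circ (array([ 642.2, -209.7,   42.3]), 0.8) topcirc (array([ 642.2, -209.7,   42.3]), 0.8)
t 9.5 tcp [475.5  72.7 124.3]
blue_dish 0.55 box 302 152 322 171 top 34.5 circ (array([ 639.9, -201.6,   30.3]), 0.7) topcirc (array([ 639.9, -201.6,   30.3]), 0.7)
black_base 0.54 box 297 160 328 178 top 14.5 circ (array([ 639.2, -199. ,   42.8]), 0.5) topcirc (array([ 639.2, -199. ,   42.8]), 0.5)
```

arm_command --steps '[[-1,[-1.5,0.5,-15],0],[-1,[0,0,-25],0],[-1,[0,0,-25],0],[-1,[0,0,-20],0],[-1,[0,0,-12],0],[-1,[0,0,-7],0],[-1,[0,0,-3],0],[-1,[0,0,0],0],[0,[0,0,0],0],[0.5,[0,0,0],0],[1,[0,0,0],0],[1,[0,0,0],0],[1,[0,0,0],0],[1,[0,0,0],0],[1,[0,0,5],0],[1,[0,0,15],0],[1,[0,0,20],0],[1,[0,0,20],0],[1,[0,0,10],0],[1,[0,0,0],0]]'

```text
time: 11.32
ee_pos: [0.475, 0.0743, 0.0899]
orientation: [[0.951, 0.309, 0.005], [0.309, -0.951, 0.0], [0.005, 0.001, -1.0]]
contact_force: [0.0, 0.3, -0.5]
finger_gap: 0.702
grasp_force: 32.7
```

Run:
```python
from h import *
look(['yellow_dish'],'w6')
```

```text
t 11.32 tcp [475.   74.3  89.9]
yellow_dish 0.73 box 260 206 388 336 top 99.9 circ None topcirc (array([474.1,  73.6,  30.7]), 0.3)
```

arm_command --steps '[[1,[6,-10,0],0],[1,[13,-22,0],0],[1,[18,-30,0],0],[1,[20,-34,0],0],[1,[20,-34,0],0],[1,[20,-34,0],0],[1,[20,-34,0],0],[1,[18,-30,0],0],[1,[15,-25,0],0],[1,[10,-16,0],0],[1,[5.5,-10,0],0],[1,[0,0,0],0],[1,[0,0,0],0]]'

```text
time: 12.5
ee_pos: [0.6383, -0.2055, 0.0852]
orientation: [[0.952, 0.308, -0.003], [0.308, -0.952, 0.001], [-0.002, -0.002, -1.0]]
contact_force: [0.4, 1.1, -1.1]
finger_gap: 0.699
grasp_force: 32.7
```

Run:
```python
from h import *
look(['yellow_dish','blue_dish','black_base'],'w7')
look(['yellow_dish','blue_dish','black_base'],'s7','side')
```

```text
t 12.5 tcp [ 638.3 -205.5   85.2]
yellow_dish 0.95 box 260 205 388 336 top 95.1 circ None topcirc (array([ 637.4, -206.2,   30.8]), 0.3)
blue_dish 0.93 box 279 176 372 225 top 34.9 circ (array([ 640.3, -206. ,   30.4]), 0.1) topcirc (array([ 640.3, -206. ,   30.4]), 0.1)
black_base 0.87 box 263 155 386 237 top 13.5 circ (array([ 639.4, -205.5,   44.2]), 0.2) topcirc (array([ 639.4, -205.5,   44.2]), 0.2)
t 12.7 tcp [ 638.8 -204.    87.1]
yellow_dish 0.64 box 243 191 257 238 top 27.1 circ (array([776.9, -36.6,  33.8]), 5.9) topcirc (array([776.9, -36.6,  33.8]), 5.9)
blue_dish 0.61 box 302 153 323 171 top 34.4 circ (array([ 639.6, -201.7,   30.2]), 0.7) topcirc (array([ 639.6, -201.7,   30.2]), 0.7)
black_base 0.79 box 297 159 328 177 top 15.0 circ (array([ 639.1, -199.8,   42.2]), 0.7) topcirc (array([ 639.1, -199.8,   42.2]), 0.7)
```

arm_command --steps '[[1,[2,-1,-7],0],[1,[0,0,-10],0],[1,[0,0,-8],0],[1,[0,0,-5],0],[1,[0,0,-4],0],[1,[0,0,-3],0],[1,[0,0,-2],0],[1,[0,0,-1],0],[1,[0,0,-1],0],[1,[0,0,0],0]]'

```text
time: 13.73
ee_pos: [0.6413, -0.206, 0.0468]
orientation: [[0.951, 0.309, 0.001], [0.309, -0.951, -0.0], [0.001, 0.001, -1.0]]
contact_force: [1.2, -0.2, -0.5]
finger_gap: 0.7
grasp_force: 32.7
```

Run:
```python
from h import *
look(['yellow_dish','blue_dish','black_base'],'w8')
```

```text
t 13.73 tcp [ 641.3 -206.    46.8]
blue_dish 0.59 box 276 195 366 227 top 34.0 circ (array([ 640.4, -206.2,   30.6]), 0.1) topcirc (array([ 640.4, -206.2,   30.6]), 0.1)
black_base 0.78 box 248 169 395 250 top 13.5 circ (array([ 639.4, -205.6,   44.2]), 0.4) topcirc (array([ 639.4, -205.6,   44.2]), 0.4)
```

arm_command --steps '[[1,[0,0,-1],0],[1,[0,0,-1],0],[1,[0,0,0],0],[1,[0,0,0],0]]'

```text
time: 14.27
ee_pos: [0.6414, -0.206, 0.0467]
orientation: [[0.951, 0.309, 0.001], [0.309, -0.951, -0.001], [0.001, 0.001, -1.0]]
contact_force: [-6.6, 2.1, 10.0]
finger_gap: 0.702
grasp_force: 33.8
```

Run:
```python
from h import *
look(['yellow_dish','blue_dish','black_base'],'w9')
im,d=cams.grab_frame('wrist');info=cams.camera_info('wrist')
hsv=cv2.cvtColor(im,cv2.COLOR_RGB2HSV); m=(abs(hsv[...,0].astype(int)-26)<7)&(hsv[...,1]>120)
m[:, :240]=0;m[:,410:]=0
p=pts('wrist',m,d,info);top=np.percentile(p[:,2],97);print(len(p),top,circ(p,top-.004,top+.005,8,50))
```

```text
t 14.27 tcp [ 641.4 -206.    46.7]
yellow_dish 0.84 box 260 205 389 336 top 56.6 circ None topcirc (array([ 640.4, -206.5,   30.8]), 0.2)
blue_dish 0.69 box 276 195 368 227 top 33.3 circ (array([ 640.5, -205.7,   30.2]), 0.1) topcirc (array([ 640.5, -205.7,   30.2]), 0.1)
black_base 0.78 box 249 169 395 249 top 13.5 circ (array([ 639.8, -205.5,   43.9]), 0.7) topcirc (array([ 639.8, -205.5,   43.9]), 0.7)
11530 0.0568694539204832 (array([ 640.4, -206.4,   30.9]), 0.2)
```

arm_command --steps '[[0.3,[0,0,1],0],[-1,[0,0,1],0],[-1,[0,0,0],0],[-1,[0,0,0],0],[-1,[0,0,8],0],[-1,[0,0,20],0],[-1,[0,0,30],0],[-1,[-10,-1,26],0],[-1,[-22,-3,0],0],[-1,[-32,-5,0],0],[-1,[-36,-5,0],0],[-1,[-36,-5,0],0],[-1,[-36,-5,0],0],[-1,[-32,-5,0],0],[-1,[-22,-3,0],0],[-1,[-14,-2,0],0],[-1,[0,0,0],0],[-1,[0,0,0],0],[-1,[0,0,0],0]]'

```text
time: 16.1
ee_pos: [0.4019, -0.2399, 0.1308]
orientation: [[0.951, 0.309, 0.001], [0.309, -0.951, -0.0], [0.001, 0.001, -1.0]]
contact_force: [0.5, -0.1, -0.4]
finger_gap: 0.999
grasp_force: 0.0
```

Run:
```python
from h import *
look(['white_cover'],'w10')
look(['yellow_dish','blue_dish'],'c10','scene')
look(['yellow_dish','blue_dish'],'s10','side')
```

```text
t 16.1 tcp [ 401.9 -239.9  130.8]
white_cover 0.68 box 289 167 359 236 top 46.6 circ (array([ 400.8, -240.4,   30.3]), 0.2) topcirc (array([ 400.5, -240.3,    8.7]), 0.1)
t 16.2 tcp [ 401.9 -239.7  130.4]
yellow_dish 0.94 box 264 248 290 274 top 57.4 circ None topcirc (array([ 641.9, -207.8,   30.5]), 0.5)
t 16.35 tcp [ 401.6 -239.7  130.2]
yellow_dish 0.71 box 301 144 323 166 top 56.3 circ None topcirc (array([ 640.8, -204.5,   31.2]), 0.6)
blue_dish 0.41 box 302 162 323 171 top 35.4 circ (array([ 640.3, -200.6,   28.8]), 0.8) topcirc (array([ 639.5, -197.5,   27.1]), 0.4)
```

arm_command --steps '[[-1,[-1,-0.5,-15],0],[-1,[0,0,-25],0],[-1,[0,0,-22],0],[-1,[0,0,-15],0],[-1,[0,0,-9],0],[-1,[0,0,-4],0],[-1,[0,0,0],0],[0,[0,0,0],0],[0.4,[0,0,0],0],[0.6,[0,0,0],0],[0.8,[0,0,0],0],[1,[0,0,0],0],[1,[0,0,0],0],[1,[0,0,0],0],[1,[0,0,0],0],[1,[0,0,0],0]]'

```text
time: 17.83
ee_pos: [0.4003, -0.2405, 0.0407]
orientation: [[0.951, 0.309, 0.001], [0.309, -0.951, -0.0], [0.0, 0.0, -1.0]]
contact_force: [-0.2, 1.9, 2.8]
finger_gap: 0.191
grasp_force: 29.3
```

Run:
```python
from h import *
look(['white_cover'],'w11')
```

```text
t 17.83 tcp [ 400.3 -240.5   40.7]
white_cover 0.96 box 270 192 378 295 top 46.8 circ (array([ 400.5, -240.5,   30.8]), 0.2) topcirc (array([ 400.6, -240.6,    8.8]), 0.2)
```

View pics/w11.png

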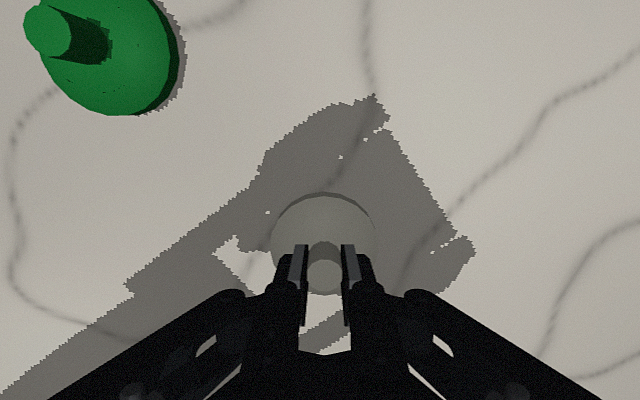

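arm_command --steps '[[1,[0,0,5],0],[1,[0,0,15],0],[1,[0,0,25],0],[1,[0,0,25],0],[1,[0,0,20],0],[1,[10,1.5,0],0],[1,[22,3,0],0],[1,[32,5,0],0],[1,[36,5,0],0],[1,[36,5,0],0],[1,[36,5,0],0],[1,[32,5,0],0],[1,[22,3,0],0],[1,[14,2,0],0],[1,[0,0,0],0],[1,[0,0,0],0],[1,[0,0,0],0]]'

```text
time: 19.35
ee_pos: [0.6394, -0.2058, 0.1291]
orientation: [[0.951, 0.309, -0.002], [0.309, -0.951, 0.0], [-0.002, -0.001, -1.0]]
contact_force: [-0.2, -0.6, -0.5]
finger_gap: 0.193
grasp_force: 29.4
```

Run:
```python
from h import *
look(['white_cover','yellow_dish','blue_dish','black_base'],'w12')
```

```text
t 19.35 tcp [ 639.4 -205.8  129.1]
white_cover 0.96 box 271 192 377 294 top 135.1 circ None topcirc (array([ 639.6, -198.8,   14. ]), 1.9)
yellow_dish 0.74 box 285 171 368 211 top 57.2 circ None topcirc (array([ 641. , -206.5,   30.3]), 0.1)
blue_dish 0.64 box 293 165 351 186 top 38.2 circ (array([ 640.2, -206. ,   30.7]), 0.1) topcirc (array([ 640.3, -206.6,   30.9]), 0.1)
black_base 0.9 box 274 149 375 216 top 13.6 circ (array([ 639.4, -205.8,   44.2]), 0.3) topcirc (array([ 639.4, -205.8,   44.2]), 0.3)
```

arm_command --steps '[[1,[1,0,-7],0],[1,[0,0,-10],0],[1,[0,0,-8],0],[1,[0,0,-5],0],[1,[0,0,-4],0],[1,[0,0,-3],0],[1,[0,0,-2],0],[1,[0,0,-1],0],[1,[0,0,-1],0],[1,[0,0,-1],0],[1,[0,0,0],0],[1,[0,0,0],0]]'

```text
time: 20.6
ee_pos: [0.6417, -0.206, 0.0908]
orientation: [[0.951, 0.309, 0.002], [0.309, -0.951, -0.001], [0.002, 0.002, -1.0]]
contact_force: [-3.9, 1.1, 9.0]
finger_gap: 0.198
grasp_force: 30.2
```

Run:
```python
from h import *
look(['white_cover','yellow_dish','blue_dish','black_base'],'w13')
```

```text
t 20.6 tcp [ 641.7 -206.    90.8]
white_cover 0.93 box 271 192 378 294 top 96.9 circ None topcirc (array([ 642.1, -206.3,    8.8]), 0.2)
yellow_dish 0.98 box 286 185 365 209 top 56.1 circ None topcirc (array([ 642.7, -206. ,   29.5]), 0.2)
blue_dish 0.97 box 286 179 354 203 top 33.8 circ (array([ 641. , -205.9,   30.1]), 0.2) topcirc (array([ 641. , -205.9,   30.1]), 0.2)
black_base 0.77 box 262 158 382 242 top 13.6 circ (array([ 639. , -205.7,   44.5]), 0.2) topcirc (array([ 639. , -205.7,   44.5]), 0.2)
```

arm_command --steps '[[0.5,[0,0,1],0],[0,[0,0,1],0],[-1,[0,0,0],0],[-1,[0,0,0],0],[-1,[0,0,10],0],[-1,[0,0,22],0],[-1,[0,0,26],0],[-1,[-1,12,0],0],[-1,[-2,25,0],0],[-1,[-2,36,0],0],[-1,[-2,38,0],0],[-1,[-2,38,0],0],[-1,[-2,38,0],0],[-1,[-2,38,0],0],[-1,[-2,38,-5],0],[-1,[-2,38,-8],0],[-1,[-2,36,-6],0],[-1,[-2,27,-4],0],[-1,[-2,16,0],0],[-1,[0,0,0],0]]'

```text
time: 22.52
ee_pos: [0.6171, 0.1779, 0.1253]
orientation: [[0.95, 0.313, -0.0], [0.313, -0.95, 0.001], [-0.0, -0.001, -1.0]]
contact_force: [0.5, -0.7, 0.2]
finger_gap: 0.998
grasp_force: 0.0
```

Run:
```python
from h import *
look(['red_dish'],'w14')
look(['white_cover','yellow_dish','blue_dish'],'s14','side')
look(['red_dish'],'w14')
im=cv2.imread('pics/s14.png')[110:190,270:360];cv2.imwrite('pics/s14c.png',cv2.resize(im,None,fx=5,fy=5))
```

```text
t 22.52 tcp [617.1 177.9 125.3]
red_dish 0.92 box 290 167 366 243 top 28.7 circ (array([617.7, 175. ,  30.5]), 0.2) topcirc (array([617.7, 175. ,  30.5]), 0.2)
t 22.62 tcp [618.  174.5 125.7]
t 22.82 tcp [618.4 172.9 125.6]
red_dish 0.78 box 283 167 359 243 top 28.7 circ (array([617.5, 174.8,  30.7]), 0.2) topcirc (array([617.5, 174.8,  30.7]), 0.2)
```

View pics/s14c.png

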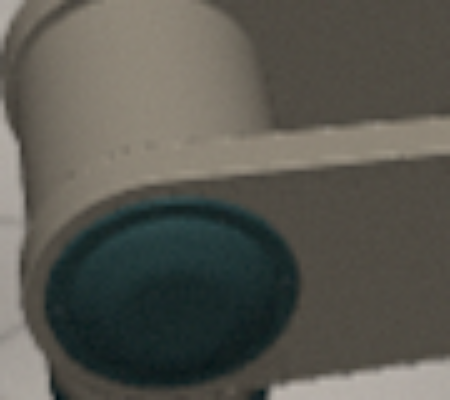

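The arm hides the stack in that crop, so I'll check it later. Next is the red dish.

arm_command --steps '[[-1,[-0.5,1,-16],0],[-1,[0,0,-25],0],[-1,[0,0,-25],0],[-1,[0,0,-20],0],[-1,[0,0,-12],0],[-1,[0,0,-7],0],[-1,[0,0,-3],0],[-1,[0,0,0],0],[0,[0,0,0],0],[0.5,[0,0,0],0],[1,[0,0,0],0],[1,[0,0,0],0],[1,[0,0,0],0],[1,[0,0,0],0],[1,[0,0,5],0],[1,[0,0,15],0],[1,[0,0,20],0],[1,[0,0,20],0],[1,[0,0,0],0],[1,[0,0,0],0]]'

```text
time: 24.58
ee_pos: [0.6183, 0.1753, 0.0787]
orientation: [[0.951, 0.309, 0.003], [0.309, -0.951, 0.001], [0.003, 0.0, -1.0]]
contact_force: [-0.1, -0.6, -0.3]
finger_gap: 0.715
grasp_force: 32.8
```

Run:
```python
from h import *
look(['red_dish'],'w15')
```

```text
t 24.58 tcp [618.3 175.3  78.7]
red_dish 0.89 box 258 205 390 334 top 87.9 circ None topcirc (array([617.3, 174.7,  30.9]), 0.1)
```

arm_command --steps '[[1,[-10,3,0],0],[1,[-22,7,0],0],[1,[-32,10,0],0],[1,[-35,11,0],0],[1,[-35,11,0],0],[1,[-35,11,0],0],[1,[-30,10,0],0],[1,[-22,7,0],0],[1,[-14,4.5,0],0],[1,[0,0,0],0],[1,[0,0,0],0],[1,[0,0,0],0]]'

```text
time: 25.68
ee_pos: [0.3829, 0.2493, 0.0767]
orientation: [[0.951, 0.309, -0.001], [0.309, -0.951, -0.001], [-0.001, 0.001, -1.0]]
contact_force: [-0.6, 0.3, -0.7]
finger_gap: 0.711
grasp_force: 32.8
```

Run:
```python
from h import *
look(['red_dish','wood_base'],'w16')
```

```text
t 25.68 tcp [382.9 249.3  76.7]
red_dish 0.88 box 259 206 389 335 top 86.0 circ None topcirc (array([382.1, 248.8,  30.7]), 0.2)
wood_base 0.55 box 258 159 385 244 top 13.4 circ (array([381.7, 250.3,  44.2]), 0.2) topcirc (array([381.7, 250.3,  44.2]), 0.2)
```

arm_command --steps '[[1,[0,1,-8],0],[1,[0,0,-15],0],[1,[0,0,-12],0],[1,[0,0,-7],0],[1,[0,0,-4],0],[1,[0,0,-3],0],[1,[0,0,-2],0],[1,[0,0,-1],0],[1,[0,0,-1],0],[1,[0,0,-0.5],0],[1,[0,0,0],0],[1,[0,0,0],0]]'

```text
time: 26.83
ee_pos: [0.3829, 0.2508, 0.0253]
orientation: [[0.951, 0.309, 0.001], [0.309, -0.951, 0.0], [0.001, 0.0, -1.0]]
contact_force: [-5.8, -2.7, 9.2]
finger_gap: 0.714
grasp_force: 33.6
```

Run:
```python
from h import *
look(['red_dish','wood_base'],'w17')
```

```text
t 26.83 tcp [382.9 250.8  25.3]
red_dish 0.65 box 259 205 391 336 top 34.7 circ (array([381.9, 250.1,  30.9]), 0.2) topcirc (array([381.9, 250.1,  30.9]), 0.2)
wood_base 0.82 box 241 175 406 305 top 13.5 circ (array([381.6, 250.5,  44.3]), 0.1) topcirc (array([381.6, 250.5,  44.3]), 0.1)
```

arm_command --steps '[[0.3,[0,0,1],0],[-1,[0,0,1],0],[-1,[0,0,0],0],[-1,[0,0,0],0],[-1,[0,0,14],0],[-1,[0,0,30],0],[-1,[0,0,35],0],[-1,[3,-12,25],0],[-1,[6,-26,0],0],[-1,[8,-36,0],0],[-1,[9,-38,0],0],[-1,[9,-38,0],0],[-1,[9,-38,0],0],[-1,[9,-38,0],0],[-1,[9,-38,0],0],[-1,[8,-36,0],0],[-1,[7,-30,0],0],[-1,[5,-20,0],0],[-1,[3,-10.5,0],0],[-1,[0,0,0],0]]'

```text
time: 28.65
ee_pos: [0.4678, -0.1113, 0.1296]
orientation: [[0.952, 0.306, -0.0], [0.306, -0.952, -0.0], [-0.0, 0.0, -1.0]]
contact_force: [-0.2, 0.2, -0.5]
finger_gap: 1.001
grasp_force: 0.0
```

arm_command --steps '[[-1,[0,0,0],0],[-1,[0,0,0],0]]'

```text
time: 28.82
ee_pos: [0.4674, -0.1087, 0.1297]
orientation: [[0.951, 0.31, -0.0], [0.31, -0.951, 0.0], [-0.0, -0.001, -1.0]]
contact_force: [-0.3, -1.0, 0.4]
finger_gap: 1.0
grasp_force: 0.0
```

Run:
```python
from h import *
look(['green_cover'],'w18')
look(['red_dish','wood_base'],'s18','side')
look(['white_cover','yellow_dish','blue_dish','black_base'],'c18','scene')
im=cv2.imread('pics/c18.png')[220:300,230:330];cv2.imwrite('pics/c18c.png',cv2.resize(im,None,fx=6,fy=6))
```

```text
t 28.82 tcp [ 467.4 -108.7  129.7]
green_cover 0.67 box 290 167 361 237 top 46.6 circ (array([ 466.9, -110.3,   30.7]), 0.1) topcirc (array([ 466.8, -110.2,    8.7]), 0.1)
t 28.92 tcp [ 467.5 -108.6  129.8]
red_dish 0.79 box 400 299 431 330 top 34.5 circ (array([382.7, 252.3,  30.8]), 0.4) topcirc (array([382.7, 252.3,  30.8]), 0.4)
wood_base 0.87 box 394 304 435 339 top 14.6 circ (array([383. , 254.4,  42.6]), 0.3) topcirc (array([383. , 254.4,  42.6]), 0.3)
t 29.07 tcp [ 467.6 -109.1  129.9]
white_cover 0.59 box 265 245 290 269 top 96.7 circ None topcirc (array([ 643.5, -207.7,    8.7]), 0.5)
yellow_dish 0.42 box 264 263 290 274 top 55.3 circ None topcirc (array([ 643.8, -208.7,   29.3]), 0.4)
blue_dish 0.63 box 266 271 289 280 top 34.9 circ (array([ 642.9, -207.6,   30.2]), 0.3) topcirc (array([ 642.9, -207.6,   30.2]), 0.3)
black_base 0.95 box 259 260 296 286 top 15.0 circ (array([ 641. , -207.1,   43.8]), 0.5) topcirc (array([ 641. , -207.1,   43.8]), 0.5)
```

View pics/c18c.png

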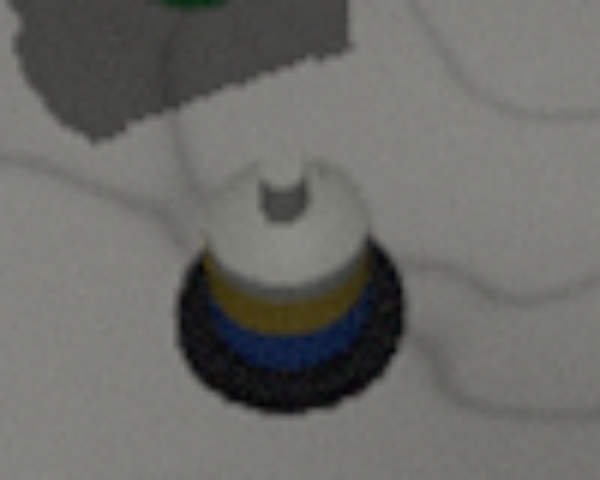

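The black stack is complete and level, in the order blue, yellow, white. Next is the green cover.

arm_command --steps '[[-1,[-0.7,0,-15],0],[-1,[0,0,-25],0],[-1,[0,0,-22],0],[-1,[0,0,-15],0],[-1,[0,0,-8.5],0],[-1,[0,0,-4],0],[-1,[0,0,0],0],[0,[0,0,0],0],[0.4,[0,0,0],0],[0.6,[0,0,0],0],[0.8,[0,0,0],0],[1,[0,0,0],0],[1,[0,0,0],0],[1,[0,0,0],0],[1,[0,0,0],0],[1,[0,0,5],0],[1,[0,0,15],0],[1,[0,0,25],0],[1,[0,0,25],0],[1,[0,0,0],0]]'

```text
time: 30.98
ee_pos: [0.4692, -0.1107, 0.1156]
orientation: [[0.951, 0.309, 0.008], [0.309, -0.951, -0.003], [0.007, 0.005, -1.0]]
contact_force: [1.0, -0.9, 0.7]
finger_gap: 0.194
grasp_force: 29.4
```

arm_command --steps '[[1,[-3,12,0],0],[1,[-6,26,0],0],[1,[-8,36,0],0],[1,[-9,38,0],0],[1,[-9,38,0],0],[1,[-9,38,0],0],[1,[-9,38,0],0],[1,[-9,38,0],0],[1,[-8,36,0],0],[1,[-7,30,0],0],[1,[-5,20,0],0],[1,[-3,10.5,0],0],[1,[0,0,0],0],[1,[0,0,0],0],[1,[0,0,0],0]]'

```text
time: 32.23
ee_pos: [0.3819, 0.2497, 0.1098]
orientation: [[0.951, 0.308, -0.001], [0.308, -0.951, -0.001], [-0.001, 0.001, -1.0]]
contact_force: [0.9, -0.0, 0.3]
finger_gap: 0.192
grasp_force: 29.4
```

Run:
```python
from h import *
look(['green_cover','red_dish','wood_base'],'w19')
```

```text
t 32.23 tcp [381.9 249.7 109.8]
green_cover 0.79 box 270 193 378 295 top 115.8 circ (array([354.6, 240.3,  42.9]), 0.2) topcirc (array([397.3, 254.3,  24. ]), 4.2)
red_dish 0.57 box 283 171 363 209 top 35.1 circ (array([384.7, 250.8,  28.5]), 0.4) topcirc (array([383. , 250.3,  29.9]), 0.1)
wood_base 0.6 box 267 151 379 226 top 13.7 circ (array([381.4, 250.3,  44.4]), 0.2) topcirc (array([381.4, 250.3,  44.4]), 0.2)
```

arm_command --steps '[[1,[0,0,-7],0],[1,[0,0,-12],0],[1,[0,0,-9],0],[1,[0,0,-5],0],[1,[0,0,-4],0],[1,[0,0,-3],0],[1,[0,0,-2],0],[1,[0,0,-1],0],[1,[0,0,-1],0],[1,[0,0,0],0],[1,[0,0,0],0]]'

```text
time: 33.35
ee_pos: [0.3822, 0.2509, 0.0687]
orientation: [[0.951, 0.309, 0.001], [0.309, -0.951, 0.0], [0.001, 0.0, -1.0]]
contact_force: [-8.0, -4.4, 16.2]
finger_gap: 0.195
grasp_force: 31.0
```

Run:
```python
from h import *
look(['green_cover','red_dish','wood_base'],'w20')
```

```text
t 33.35 tcp [382.2 250.9  68.7]
green_cover 0.9 box 271 193 378 297 top 74.8 circ None topcirc (array([382. , 250.5,   8.8]), 0.2)
red_dish 0.74 box 281 184 369 215 top 34.5 circ (array([383.1, 250.4,  30.1]), 0.1) topcirc (array([383.1, 250.4,  30.1]), 0.1)
wood_base 0.96 box 258 161 390 259 top 13.5 circ (array([381.3, 250.3,  44.5]), 0.1) topcirc (array([381.3, 250.3,  44.5]), 0.1)
```

Seated: the cover's top is at 74 mm, as expected. Release and retreat clear of both stacks.

arm_command --steps '[[0.5,[0,0,1],0],[0,[0,0,1],0],[-1,[0,0,0],0],[-1,[0,0,0],0],[-1,[0,0,10],0],[-1,[0,0,22],0],[-1,[0,0,30],0],[-1,[0,0,30],0],[-1,[5,-15,20],0],[-1,[8,-30,0],0],[-1,[8,-35,0],0],[-1,[8,-35,0],0],[-1,[8,-35,0],0],[-1,[8,-35,0],0],[-1,[5,-25,0],0],[-1,[3,-12,0],0],[-1,[0,0,0],0],[-1,[0,0,0],0],[-1,[0,0,0],0]]'

```text
time: 35.13
ee_pos: [0.4348, 0.0293, 0.1806]
orientation: [[0.951, 0.309, 0.0], [0.309, -0.951, 0.0], [0.0, -0.0, -1.0]]
contact_force: [-0.6, 0.2, -0.0]
finger_gap: 1.0
grasp_force: 0.0
```

Run:
```python
from h import *
look(NAMES,'c21','scene'); look(NAMES,'s21','side')
a=cv2.resize(cv2.imread('pics/c21.png')[100:300,180:430],None,fx=2.2,fy=2.2,interpolation=cv2.INTER_CUBIC)[:300,:]
b=cv2.imread('pics/s21.png')[110:400,220:460]; b=cv2.resize(b,None,fx=2,fy=2)
c=cv2.resize(cv2.imread('pics/c21.png')[100:300,180:430],(300,240)); d=cv2.copyMakeBorder(c,0,580-240,0,0,cv2.BORDER_CONSTANT)
cv2.imwrite('pics/f21.png',np.hstack([b,d]))
```

```text
t 35.13 tcp [434.8  29.3 180.6]
black_base 0.94 box 260 261 296 287 top 15.2 circ (array([ 643.2, -208. ,   42.3]), 0.6) topcirc (array([ 643.2, -208. ,   42.3]), 0.6)
wood_base 0.61 box 321 133 348 148 top 15.3 circ (array([384.1, 246.1,  42. ]), 0.7) topcirc (array([384.1, 246.1,  42. ]), 0.7)
blue_dish 0.73 box 265 270 290 280 top 33.6 circ (array([ 641.2, -207. ,   30.8]), 0.6) topcirc (array([ 641.2, -207. ,   30.8]), 0.6)
yellow_dish 0.64 box 264 263 290 274 top 55.5 circ None topcirc (array([ 642.8, -208.1,   30. ]), 0.4)
red_dish 0.61 box 325 134 345 142 top 34.8 circ (array([388.1, 244.9,  27.4]), 0.7) topcirc (array([388.1, 244.9,  27.4]), 0.7)
green_cover 0.75 box 326 120 345 137 top 73.4 circ None topcirc (array([386. , 245.7,   7.1]), 0.9)
oil_bottle 0.73 box 192 278 209 302 top 65.8 circ (array([ 573.6, -375.5,   15.9]), 0.4) topcirc (array([ 572.9, -375. ,    7.4]), 0.7)
loupe 0.72 box 396 132 407 147 top 34.4 circ (array([534.7, 384.1,  14.7]), 0.8) topcirc (array([534.7, 384.1,  14.7]), 0.8)
screwdriver 0.69 box 356 238 400 278 top 28.1 circ (array([822.6, -46. ,  50
[... 344 characters left out ...]
0 313 428 330 top 35.6 circ (array([383.2, 252.2,  30.6]), 0.2) topcirc (array([417.8, 315.8,  50. ]), 4.8)
white_cover 0.7 box 301 139 322 159 top 96.0 circ None topcirc (array([ 642.5, -202.4,    8.3]), 1.3)
green_cover 0.8 box 402 297 432 325 top 74.0 circ None topcirc (array([382.4, 252.3,   9.1]), 0.4)
oil_bottle 0.77 box 335 113 346 135 top 64.2 circ (array([ 569.5, -365.9,   15.3]), 0.2) topcirc (array([ 569.8, -370. ,    8.4]), 0.8)
loupe 0.57 box 329 364 347 386 top 34.4 circ (array([533.7, 387.9,  13.9]), 0.3) topcirc (array([533.7, 387.9,  13.9]), 0.3)
screwdriver 0.63 box 243 190 258 239 top 27.1 circ (array([820.8, -37.4,  50. ]), 5.3) topcirc (array([820.8, -37.4,  50. ]), 5.3)
```

View pics/f21.png

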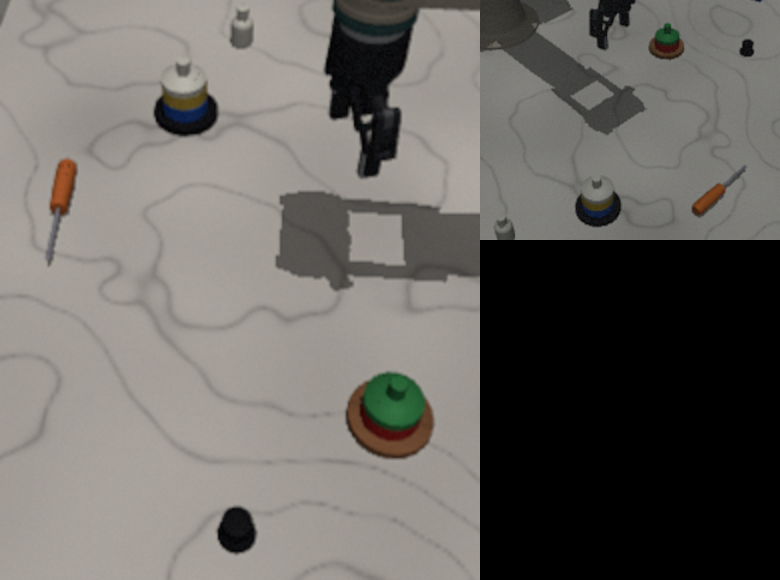

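Both stacks stand level at the expected heights (96 and 74 mm), and the bystanders haven't moved.

```bash
python3 -c "
from bench import workorder; print(workorder.job_done())"
```

```text
the job is handed in; nothing more can be done
None
```

Both stacks are packed and the job is handed in: blue dish, yellow dish and white cover on the black base, and red dish and green cover on the wooden base. In the last pictures both stacks stood level at their full heights, and the oil bottle, loupe and screwdriver had not moved.

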